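# Click a sensor case shut in the bench hand press

## Robot

A 6-joint arm with a two-finger parallel gripper is mounted at the origin on the work surface. World frame = base frame: x ahead of the robot, y to its left, z up, the work surface at z = 0. Lengths are in m, angles in rad, forces in N, time in s.
With the tool pointing down it reaches from about 0.35 to 0.975 m from the base axis. Payload 4.9 kg.
Tool frame: the origin (TCP) lies at the very end of the fingers, on their centre line; the grasp point (between the pads) lies 19 mm behind it; z points along the fingers, x is the direction in which the jaws open and shut, and the axes are right-handed (so a half turn about z gives the same grasp; the last joint's range is limited). The gripper opens to 85 mm and grips with 20 to 120 N. Pads are 22 mm wide; open, the fingers measure 114 mm over their backs; the gripper's body (76 mm by 85 mm) begins 54 mm behind the grasp point. The pads swing forward as they close: fully open they stand 13 mm farther back than shut.
Start: joints at [1.214, 0.053, 1.613, -0, 1.476, -0.119], TCP at [0.147, 0.607, 0.231] pointing down, gripper open.
Joint ranges: [-3.01, 3.01], [-1.01, 2.22], [0.06, 2.58], [-1.02, 4.17], [0.09, 2.62], [-3.14, 3.14]. Speed limits (rad/s): [2.57, 2.57, 3.14, 3.14, 3.14, 3.14].

## Interface

Orientations are given as a rotation vector (axis times angle).
In Python, from station import readout, viewer, ctrl, nets gives the robot as it stands. The module is installed in compiled form; this text tells all that it offers.
- The arm moves only by the tool step_arm, never from a script. Its argument "moves" is a list that holds one entry, the list of rows, each a list of 4 numbers: the shift along the world's x, y, z in cm, then the turn about the world's z in rad. In form: [[[dx, dy, dz, yaw], ...]]. A call has 1 to 10 rows; each row shifts and turns the commanded pose from where the row before left it; what a row does not reach is not made up. A row lasts 1/12 s, in which the tool goes at most 41.7 mm and 7.16 degrees, less where a joint would pass 70% of its speed; a pose out of reach is approached as far as the arm can. A call is refused whole if a number of a shift passes 4.17 or a number of a turn 0.125, either way. A call with a gripper value outside its range is refused whole. "grip" is the closure, from 0 (fully open) to 1 (shut), set as the call begins (left out, the last holds). The fingers move at their own pace and stop on an object; "squeeze" is the grip in N (left out, the last holds). Time passes only in rows, so rows that do not move let the fingers close. It gives the time, the measured TCP pose, the force and the opening at its end, in the units of the state.
- readout.get_obs(): the state, without advancing time (a new reading comes with each control period).
- viewer.get_image(name): name is "side" or "top" or "wrist"; returns the picture (384x512x3 uint8, blue, green, red); there is no depth.
- viewer.calibration(name): a dict with "camera_matrix" (3x3 intrinsics, pixels), "R" (3x3) and "t" (3): a world point X has camera coordinates R X + t. Camera axes: x right, y down, z forward; pixel columns grow to the right and rows downward; lengths in m; the calibration is good to about 2 mm. A picture is of the moment at which its call begins: read the wrist's pose just before it. calibration takes no time and is no camera call; for the wrist camera it gives the pose at the moment of the call.
- ctrl.finish_job(): hands the job in, once; it reports no verdict.
Trained networks look in the newest picture that a camera, given by its name, has taken for a name from the list of things; names that differ only in an ending like _2 or _b are one class to them, and where a whole thing is asked for, a point or a joint stands for the part that bears it (a point fixed in the world has none). Each returns a list of dicts, best first, with "confidence" (0 to 1); they miss things now and then, are a little off and sometimes report something else, mostly with a low value. They report only what shows in the picture. A call takes as long as a camera call. They do not tell look-alikes from the thing itself.
- nets.masks_of(camera, thing): "region" (384x512 bool, what is visible of it) and "box" ([left, top, right, bottom] in pixels, round what is visible of it).
- nets.pinpoint(camera, thing): "at" ([column, row] in pixels: a listed point, or the origin of a listed thing).
The state is a dict: "t": time; "q": joint angles; "dq": joint speeds; "effort": joint torques, N m; "tool_pos": TCP position; "tool_rot": TCP orientation; "contact_force": force on the tool from outside, world axes, zero at the start; "wrist_torque": the same for the moment, N m; "opening": finger opening in m.
Only numpy, scipy, OpenCV 4.12 (cv2) and the standard library are available. Lean on these libraries where they do the work, as an engineer would, in place of code of your own. Each camera call takes 0.05 s, during which the arm holds its last target. There are 200 camera calls.

## Task

An open sensor case stands in the jaws of the bench hand press. Squeeze the press's two handles towards each other until the case's lid clicks home, and stop there: squeezing on after the click cracks the case. Let the handles spring open, then lift the case out and leave it standing upright in the blue tray, disturbing nothing else on the bench.

Things in the scene. Friction and masses are not known exactly. Their poses are not given: they have to be found in the camera images.
- press: Bench hand press, fixed: grey base plate 190 x 130 x 8 mm with two level handles side by side on upright pivots. Origin: on the table under the middle of the nest; z up. The handles' blue hand ends point along the press's -x, roughly at the robot; the pivots are at x +60, y +32 and -32 mm. Sprung open, the hand ends run parallel to x, centre lines at y +30 and -30 mm.
- nest (a point): Middle of the nest floor, 20 mm above the table; axes as the press's. Two guide walls across x, 38 mm apart inside, reach 35 mm above the table. Along y the case slides freely between the two black jaw pads: upright 16 mm cylinders at x 0, 40 to 60 mm above the table, one on each handle's inner side. Bars beside the nest leave over 70 mm between them.
- handle_lid_grip (a point): Middle of the blue hand end (x -45 to -88 mm, 10 mm thick, 42 to 58 mm above the table) of the +y handle, 126 mm from its pivot. Open, the hand ends are 70 mm over their outsides. This handle's pad, 60 mm from the pivot, is screw-set 0 to 12 mm farther in, unknown each time: open, the pads are 40 to 53 mm apart, so the spread at which the lid clicks differs by up to 25 mm.
- handle_back_grip (a point): Middle of the blue hand end of the -y handle, which backs up the case; 50 mm above the table, same size as the other and its mirror image. Only the other handle's pad is adjustable.
- handle_lid (a joint): Swing of the +y handle in rad: 0 sprung open, grows as it closes towards the other handle, end stop at 0.25. A weak spring (1 to 3 N at the hand end) returns it.
- handle_back (a joint): Swing of the -y handle in rad: 0 sprung open, grows as it closes, end stop at 0.25. Same weak spring; the two handles move independently.
- case_center (a point): Centre, half-way up, of the case's amber shell: 34 (x) x 23 (y) x 60 mm high, about 0.15 kg, z up, axes as the press's at the start. In the nest its top is 80 mm above the table, 22 mm above the handle bars. The lid is on its +y side: 38 mm over both when open, 33.5 mm when clicked. Take it from above by its two faces across x (34 mm apart).
- lid_face (a point): Centre of the outer face of the white lid (30 x 8 x 52 mm, on four pins at the shell's +y side). Pressed in, it resists more and more up to a peak of about 20 N here, 12 N on each hand end; past about 2.2 mm of travel it gives and jumps home by itself ahead of the pad, so the force on the hand ends drops to the 2 to 3 N of their springs. Some 5 mm less spread of the hand ends later the case cracks.
- lid (a joint): Travel of the lid towards the shell in m: 0 open, 0.0045 clicked home, where it stays. Beyond 0.0055 the case is cracked. Pressing on from 0.0045 to there takes less force than the click did, so any steady squeeze strong enough to click the lid also cracks the case unless it is stopped at the give: close in small steps and feel.
- blue_tray: Blue open tray, fixed, 140 x 140 mm outside, 35 mm high, walls and floor 4 mm. Origin: centre of its underside. The finished case goes here.
- yellow_tray: Yellow open tray of the same size, fixed, for rejects; not needed here.
- screwdriver: Bystander: loose screwdriver, leave alone.
- tape: Bystander: loose roll of tape, 90 mm across, 25 mm high, leave alone.
- jar: Bystander: jar with a red cap, 56 mm across, 80 mm high, leave alone.
- spare_case: Bystander: a plain amber block-shaped case, 34 x 34 x 60 mm, standing on the mat, not in the press; leave alone.
- wrench: Bystander: loose wrench, leave alone.
- cup: Bystander: grey plastic cup, 60 mm across and high, leave alone.
Not all that is in view belongs to the job. What is shaped like the part that bears case_center but green is not meant.

How it is judged:
On the way:
1. the lid has clicked home while both handles of the press are squeezed in (value of joint lid above 0.0034 m and value of joint each of handle_lid, handle_back above 0.01 rad and horizontal distance between case_center and press below 0.03 m), for 0.1 s.
At the end, for the whole second after the job is handed in: The lid is clicked home (3.4 to 5.5 mm of travel), the case stands upright (within 0.15 rad) at rest on the floor inside the blue tray, and both press handles are sprung open (below 0.02 rad) (value of joint lid between 0.0034 and 0.0055 m and x of case_center in the frame of blue_tray between -0.066 and 0.066 m and y of case_center in the frame of blue_tray between -0.066 and 0.066 m and height (world z) of case_center below 0.042 m and angle between case_center's own z axis and vertical below 0.15 rad and value of joint each of handle_lid, handle_back below 0.02 rad and linear speed of case below 0.02 m/s); the robot touches nothing.
It fails at once if the case is cracked: its lid squeezed beyond 5.5 mm (value of joint lid above 0.0055 m).
It fails at once if a bystander is moved by more than 30 mm (distance of any of screwdriver, tape, jar, spare_case, wrench, cup from where it was at the start of the episode above 0.03 m).
It also fails if it takes over 58 s, if anything falls off the work surface, if the arm or the gripper's body presses on something with over 40 N, if the wrist force passes 120 N, or if a joint passes its speed limit or range.

## Working session

There is one attempt and no reset: what is moved stays moved. The work goes in short steps, Python scripts to look and compute and a tool call to move; the robot and the scene stay as the last step left them, time stands still between calls to the robot, and variables do not carry over. Pictures are saved under pics/ and viewed, about 8 in all and at most 12, crops included, and the job is handed in when it is done.

Besides the shell and the picture viewer there is one more tool, called after ">>>" as name(argument=value, ...) on one line, values as JSON. step_arm: Moves the arm, as the interface text tells. Its arguments: {"type":"object","properties":{"moves":{"type":"array","items":{"type":"array","items":{"type":"array","items":{"type":"number"}}}},"grip":{"type":"number"},"squeeze":{"type":"number"}},"required":["moves"]}

```bash
mkdir -p pics; cat > h.py <<'E'
import numpy as np, cv2
from station import readout, viewer, ctrl, nets
def ray(cam,px,z,cal=None):
    c=cal or viewer.calibration(cam); K=np.array(c["camera_matrix"]);R=np.array(c["R"]);t=np.array(c["t"]).ravel()
    d=R.T@np.linalg.inv(K)@np.array([px[0],px[1],1.]); o=-R.T@t
    return o+d*(z-o[2])/d[2]
def proj(cam,X):
    c=viewer.calibration(cam); p=np.array(c["camera_matrix"])@(np.array(c["R"])@np.array(X)+np.array(c["t"]).ravel()); return p[:2]/p[2]
E
python3 - <<'E'
from h import *
ims=[]
for c in ["top","side"]:
    im=viewer.get_image(c); cv2.imwrite(f"pics/{c}0.png",im)
    for n,z in [("press",0),("nest",.02),("handle_lid_grip",.05),("handle_back_grip",.05),("case_center",.05),("lid_face",.05),("blue_tray",0),("spare_case",.03),("jar",.04),("cup",.03),("screwdriver",0.01),("tape",0.01)]:
        for d in nets.pinpoint(c,n)[:2]: print(c,n,np.round(d["at"]),round(d["confidence"],2),ray(c,d["at"],z).round(4))
cv2.imwrite("pics/both.png",np.vstack([cv2.imread("pics/top0.png"),cv2.imread("pics/side0.png")])[:,:])
print(readout.get_obs())
E
```

```text
top press [390. 275.] 0.67 [ 0.3074 -0.3551  0.    ]
top press [254. 167.] 0.62 [ 0.5993 -0.0009  0.    ]
top nest [255. 167.] 0.66 [ 0.5938 -0.0034  0.02  ]
top handle_lid_grip [251. 190.] 0.5 [0.5253 0.0064 0.05  ]
top handle_back_grip [157. 265.] 0.57 [0.3377 0.2426 0.05  ]
top handle_back_grip [272. 183.] 0.54 [ 0.5454 -0.0464  0.05  ]
top case_center [316. 160.] 0.77 [ 0.6059 -0.1645  0.05  ]
top case_center [258. 160.] 0.52 [ 0.6062 -0.0128  0.05  ]
top lid_face [326. 168.] 0.59 [ 0.5827 -0.1888  0.05  ]
top lid_face [250. 164.] 0.51 [0.5962 0.0102 0.05  ]
top blue_tray [122. 204.] 0.96 [0.5008 0.3529 0.    ]
top spare_case [112. 283.] 0.6 [0.2953 0.3592 0.03  ]
top jar [352. 126.] 0.82 [ 0.6991 -0.2624  0.04  ]
top jar [252. 190.] 0.21 [0.5274 0.0055 0.04  ]
top cup [158. 265.] 0.91 [0.3392 0.2436 0.03  ]
top cup [351. 127.] 0.37 [ 0.7013 -0.2632  0.03  ]
top screwdriver [253. 164.] 0.66 [6.036e-01 6.000e-04 1.000e-02]
top screwdriver [391. 274.] 0.55 [ 0.3098 -0.3535  0.01  ]
top tape [400. 133.] 0.72 [ 0.6888 -0.4021  0.01  ]
top tape [386. 205.] 0.62 [ 0.491  -0.3511  0.01 
[... 925 characters left out ...]
2 [ 0.3046 -0.3611  0.01  ]
{'t': 1.3, 'q': array([ 1.21399714e+00,  5.26683668e-02,  1.61286909e+00, -5.12005364e-05,
        1.47600855e+00, -1.18972540e-01]), 'dq': array([-6.45976543e-04,  3.16322119e-04,  2.62031207e-04,  9.78053359e-04,
        4.26780365e-05,  1.62823313e-03]), 'effort': array([-2.07438338e-04, -3.93672216e+01, -3.70460343e+01, -8.75458068e-05,
        4.82455634e-04, -1.14436013e-06]), 'tool_pos': array([0.14723795, 0.6073996 , 0.23134169]), 'tool_rot': array([2.46927101e+00, 1.94221116e+00, 1.04229210e-04]), 'contact_force': array([ 0.50674098, -0.35564196, -0.74927891]), 'wrist_torque': array([-0.01411933,  0.00702042, -0.0080429 ]), 'opening': 0.08535207023064685}
```

View pics/top0.png

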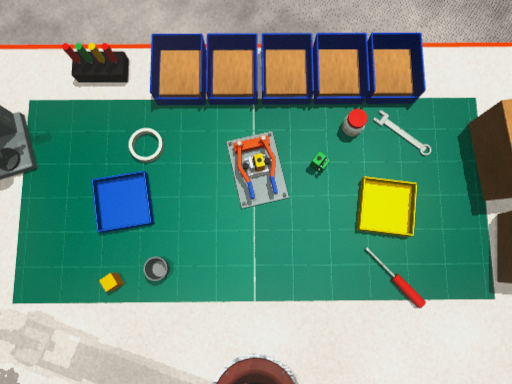

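View pics/side0.png

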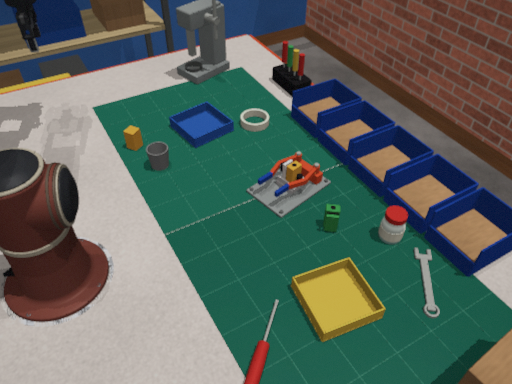

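Candidates for the case: amber case in the press (top 258,160), green look-alike (319,161), and spare amber block (111,283). The one in the press is the match. I'll move the wrist camera over it for the close check.

>>> step_arm(moves=[[[1.7, -3.15, 0.5, 0.023], [1.7, -3.15, 0.5, 0.023], [1.7, -3.15, 0.5, 0.023], [1.7, -3.15, 0.5, 0.023], [1.7, -3.15, 0.5, 0.023], [1.7, -3.15, 0.5, 0.023], [1.7, -3.15, 0.5, 0.023], [1.7, -3.15, 0.5, 0.023], [1.7, -3.15, 0.5, 0.023], [1.7, -3.15, 0.5, 0.023]]], grip=0)

```text
t: 2.13
tool_pos: [0.3176, 0.2909, 0.2818]
tool_rot: [2.228, 2.214, 0.001]
contact_force: [0.6, -0.4, -0.1]
opening: 0.0852
```

>>> step_arm(moves=[[[1.7, -3.15, 0.5, 0.023], [1.7, -3.15, 0.5, 0.023], [1.7, -3.15, 0.5, 0.023], [1.7, -3.15, 0.5, 0.023], [1.7, -3.15, 0.5, 0.023], [1.7, -3.15, 0.5, 0.023], [1.7, -3.15, 0.5, 0.023], [1.7, -3.15, 0.5, 0.023], [1.7, -3.15, 0, 0.023], [0, 0, 0, 0.023]]])

```text
t: 2.97
tool_pos: [0.472, 0.0043, 0.3214]
tool_rot: [1.966, 2.448, -0.002]
contact_force: [0.2, -0.2, -0.4]
opening: 0.0852
```

```bash
cat > look.py <<'E'
from h import *
import sys
tag=sys.argv[1]
im=viewer.get_image("wrist"); cal=viewer.calibration("wrist"); np.save(f"pics/{tag}.npy",cal,allow_pickle=True); cv2.imwrite(f"pics/{tag}.png",im)
for n,z in [("press",0),("nest",.02),("handle_lid_grip",.05),("handle_back_grip",.05),("case_center",.05),("lid_face",.05)]:
    for d in nets.pinpoint("wrist",n)[:2]: print(n,np.round(d["at"]),round(d["confidence"],2),ray("wrist",d["at"],z).round(4))
o=readout.get_obs();print(o["t"],o["tool_pos"],o["tool_rot"],o["q"])
E
python3 look.py w1
```

```text
press [234. 218.] 0.76 [0.5876 0.0036 0.    ]
press [202. 190.] 0.74 [ 0.5512 -0.0551  0.    ]
nest [227. 229.] 0.94 [ 0.5996 -0.0027  0.02  ]
handle_lid_grip [247. 191.] 0.67 [0.5224 0.0138 0.05  ]
handle_back_grip [201. 190.] 0.66 [ 0.5354 -0.0492  0.05  ]
case_center [123. 216.] 0.98 [ 0.5985 -0.1529  0.05  ]
case_center [ 15. 107.] 0.68 [ 0.4774 -0.3039  0.05  ]
lid_face [240. 235.] 0.59 [0.5911 0.0189 0.05  ]
lid_face [107. 203.] 0.49 [ 0.5836 -0.1767  0.05  ]
3.3167 [0.46984603 0.00997217 0.32140903] [1.95921578e+00 2.45555474e+00 3.88572417e-04] [-1.37393878e-01 -3.65454684e-01  1.83787113e+00  1.05182949e-04
  1.66886804e+00 -1.93209344e+00]
```

View pics/w1.png

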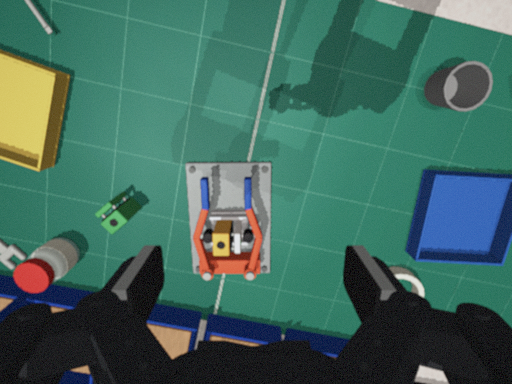

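Wrist view: the amber case with white lid is in the press at (222,240), handle hand ends at (205,190) and (247,190). The green decoy is at (118,213) and the blue tray at (460,215). Next I refine the press pose by rectifying this picture.

```bash
cat > rect.py <<'E'
from h import *
import sys
tag=sys.argv[1]
im=cv2.imread(f"pics/{tag}.png"); cal=np.load(f"pics/{tag}.npy",allow_pickle=True).item()
K=np.array(cal["camera_matrix"]);R=np.array(cal["R"]);t=np.array(cal["t"]).ravel()
print("cam",(-R.T@t).round(3),"axis",R[2].round(2))
S=2500.;x0,y0=.70,.12   # rect px: col=(y0-y)*S row=(x0-x)*S
def warp(z):
    # rect px -> world -> image
    A=np.array([[0,-1/S,x0],[-1/S,0,y0],[0,0,z],[0,0,1.]])
    H=K@np.hstack([R,t[:,None]])@A
    return cv2.warpPerspective(im,np.linalg.inv(H),(600,700),flags=cv2.INTER_LINEAR)
def W(p): return np.array([x0-p[1]/S,y0-p[0]/S])
w=warp(.008); hsv=cv2.cvtColor(w,cv2.COLOR_BGR2HSV)
m=((hsv[...,1]<60)&(hsv[...,2]>90)).astype(np.uint8)
m=cv2.morphologyEx(m,cv2.MORPH_OPEN,np.ones((5,5)))
n,l,s,c=cv2.connectedComponentsWithStats(m)
cand=[i for i in range(1,n) if s[i,4]>8000]
for i in cand:
    p=np.argwhere(l==i)[:,::-1].astype(np.float32); r=cv2.minAreaRect(p); b=cv2.boxPoints(r)
    print("plate",W(r[0]).round(4),np.array(r[1])/S,r[2],[W(q).round(4).tolist() for q in b])
w2=warp(.058); hsv=cv2.cvtColor(w2,cv2.COLOR_BGR2HSV)
m=cv2.inRange(hsv,(105,120,60),(130,255,255)); m=cv2.morphologyEx(m,cv2.MORPH_OPEN,np.ones((5,5)))
n,l,s,c=cv2.connectedComponentsWithStats(m)
for i in range(1,n):
    if 800<s[i,4]<12000:
        p=np.argwhere(l==i)[:,::-1].astype(np.float32); r=cv2.minAreaRect(p); print("blue",W(r[0]).round(4),np.array(r[1])/S,r[2])
cv2.imwrite(f"pics/{tag}_r.png",w2)
E
python3 rect.py w1
```

```text
cam [ 0.397 -0.009  0.464] axis [ 0.29  0.06 -0.96]
plate [ 0.5568 -0.0124] [0.25976892 0.13108574] 77.09893035888672 [[0.6686999797821045, 0.08049999922513962], [0.6980000138282776, -0.04729999974370003], [0.4447999894618988, -0.10530000180006027], [0.4154999852180481, 0.02250000089406967]]
blue [ 0.5368 -0.0467] [0.04508524 0.00981938] 77.24246978759766
blue [0.5234 0.0111] [0.04463115 0.00878526] 77.27564239501953
```

View pics/w1_r.png

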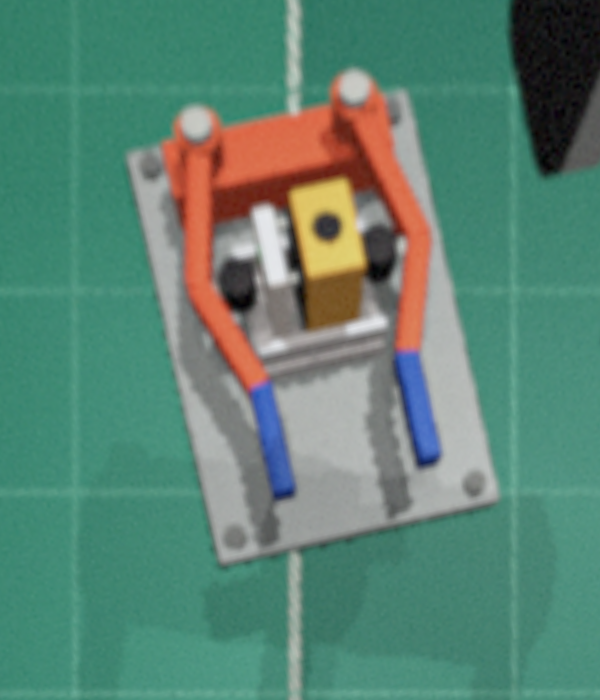

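Rectified view: press yaw ≈ 0.223 (the tool is already aligned), hand ends centred at (0.530, -0.018), pad gap roughly 42 mm (pads at 238,283 and 380,252). I'll move over the hand ends.

>>> step_arm(moves=[[[2, -0.9, -3, 0], [2, -0.9, -3, 0], [2, -1.0, -3, 0], [0, 0, -3, 0], [0, 0, -3, 0], [0, 0, -3, 0], [0, 0, -3, 0], [0, 0, 0, 0], [0, 0, 0, 0]]], grip=0, squeeze=20)

```text
t: 4.07
tool_pos: [0.5287, -0.018, 0.1099]
tool_rot: [-1.958, -2.453, 0.003]
contact_force: [0.5, 0.3, 0.5]
opening: 0.0858
```

```bash
python3 look.py w2; python3 rect.py w2
```

```text
press [252. 258.] 0.56 [ 0.6001 -0.0041  0.    ]
nest [246. 272.] 0.57 [ 0.6045 -0.0085  0.02  ]
handle_lid_grip [290. 214.] 0.93 [0.5321 0.0086 0.05  ]
handle_back_grip [203. 212.] 0.79 [ 0.5443 -0.0528  0.05  ]
handle_back_grip [252. 260.] 0.4 [ 0.5742 -0.0096  0.05  ]
case_center [ 47. 254.] 0.86 [ 0.6028 -0.1613  0.05  ]
case_center [239. 294.] 0.61 [ 0.6057 -0.0134  0.05  ]
lid_face [269. 294.] 0.64 [0.5998 0.0097 0.05  ]
lid_face [ 20. 227.] 0.56 [ 0.5836 -0.181   0.05  ]
4.4167 [ 0.53137441 -0.0192415   0.11329177] [1.95947783 2.45185647 0.00246685] [-1.76186622e-01 -6.87872591e-02  1.93766866e+00 -2.31299668e-05
  1.26938017e+00 -1.96928938e+00]
cam [ 0.456 -0.034  0.256] axis [ 0.29  0.07 -0.96]
plate [ 0.5653 -0.0152] [0.25591782 0.13162766] 77.17559814453125 [[0.6754999756813049, 0.07739999890327454], [0.7046999931335449, -0.05090000107884407], [0.4551999866962433, -0.10769999772310257], [0.4259999990463257, 0.020600000396370888]]
blue [ 0.5411 -0.0506] [0.04785011 0.01064335] 77.00537872314453
blue [0.5277 0.0073] [0.0481617  0.01042201] 77.7047348022461
```

View pics/w2.png

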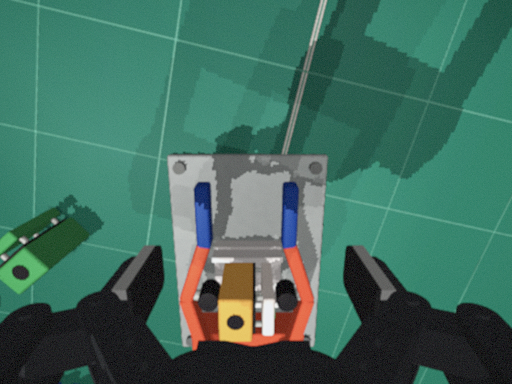

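The case, lid and handles are clear; the hand ends sit slightly to the -y side of the jaw midline (columns 203 and 290 vs mid 254). I'll correct that and descend.

>>> step_arm(moves=[[[0.3, -0.3, -2, 0], [0, 0, -2, 0], [0, 0, -1.5, 0], [0, 0, -1.5, 0], [0, 0, -1, 0], [0, 0, -0.8, 0], [0, 0, 0, 0], [0, 0, 0, 0]]])

```text
t: 5.08
tool_pos: [0.5334, -0.0221, 0.0235]
tool_rot: [1.961, 2.454, 0.0]
contact_force: [0.1, -0.2, -0.3]
opening: 0.0855
```

>>> step_arm(moves=[[[0, 0, 0, 0], [0, 0, 0, 0], [0, 0, 0, 0], [0, 0, 0, 0]]], grip=0.12)

```text
t: 5.42
tool_pos: [0.5337, -0.0222, 0.024]
tool_rot: [1.961, 2.453, 0.001]
contact_force: [0.0, 0.8, 0.6]
opening: 0.0751
```

```bash
python3 look.py w3|tail -1; python3 rect.py w3|grep blue; python3 -c "
from h import *
o=readout.get_obs();print(o['opening'],o['contact_force'],o['wrist_torque'])"
```

```text
1.10243811e+00 -1.97391301e+00]
blue [ 0.5364 -0.0499] [0.0502069  0.01233461] 77.27564239501953
blue [0.5237 0.0063] [0.05002661 0.01228966] 77.39984130859375
0.07516531986764283 [0.11390005 0.01776283 0.61923143] [0.02879577 0.01353306 0.00436615]
```

View pics/w3.png

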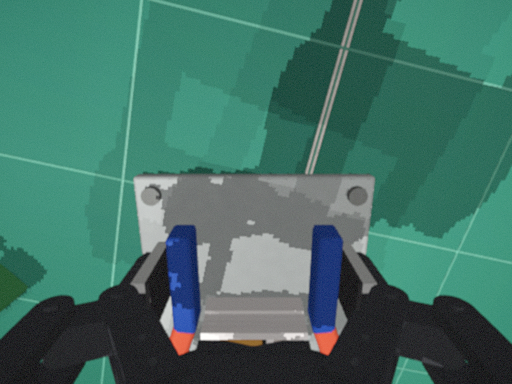

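Both hand ends lie between the fingers, roughly centred (handles at columns 182 and 325, finger faces at 163 and 345). Starting to close in small steps; down to ~64 mm is safe in any setting.

>>> step_arm(moves=[[[0, 0, 0, 0], [0, 0, 0, 0], [0, 0, 0, 0]]], grip=0.17)

```text
t: 6.02
tool_pos: [0.5332, -0.0221, 0.0233]
tool_rot: [-1.961, -2.454, 0.0]
contact_force: [0.2, -0.6, 0.4]
opening: 0.0711
```

>>> step_arm(moves=[[[0, 0, 0, 0], [0, 0, 0, 0]]], grip=0.19)

```text
t: 6.18
tool_pos: [0.5332, -0.0221, 0.0234]
tool_rot: [1.961, 2.454, -0.0]
contact_force: [-1.0, 0.2, 1.4]
opening: 0.069
```

>>> step_arm(moves=[[[0, 0, 0, 0], [0, 0, 0, 0]]], grip=0.21)

```text
t: 6.35
tool_pos: [0.5333, -0.0222, 0.0235]
tool_rot: [1.961, 2.454, -0.0]
contact_force: [-1.3, -0.1, 1.3]
opening: 0.0672
```

>>> step_arm(moves=[[[0, 0, 0, 0], [0, 0, 0, 0]]], grip=0.23)

```text
t: 6.52
tool_pos: [0.5334, -0.0222, 0.0235]
tool_rot: [1.961, 2.454, 0.0]
contact_force: [-0.9, -0.1, 1.6]
opening: 0.0656
```

>>> step_arm(moves=[[[0, 0, 0, 0], [0, 0, 0, 0]]], grip=0.24)

```text
t: 6.68
tool_pos: [0.5334, -0.0221, 0.0235]
tool_rot: [1.961, 2.454, 0.0]
contact_force: [-0.4, -0.9, 2.9]
opening: 0.0651
```

```bash
cat > st.py <<'E'
from h import *
import sys
o=readout.get_obs();print(o['t'],o['opening'],o['tool_pos'].round(4),o['contact_force'].round(2),o['wrist_torque'].round(3))
im=viewer.get_image("side"); a=im[150:205,255:345]; cv2.imwrite(f"pics/s{sys.argv[1]}.png",cv2.resize(a,None,fx=7,fy=7,interpolation=cv2.INTER_CUBIC))
E
python3 st.py 24
```

```text
6.6833 0.06506820581116537 [ 0.5334 -0.0221  0.0235] [-0.35 -0.9   2.92] [-0.031  0.07   0.021]
```

View pics/s24.png

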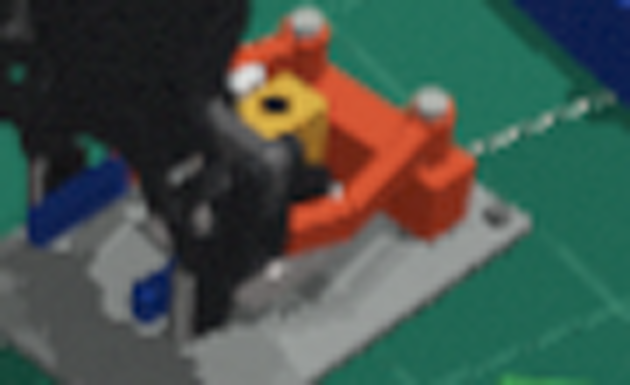

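>>> step_arm(moves=[[[0, 0, 0, 0], [0, 0, 0, 0]]], grip=0.247)

```text
t: 6.9
tool_pos: [0.5334, -0.0221, 0.0235]
tool_rot: [1.961, 2.454, 0.0]
contact_force: [0.1, -0.0, 1.9]
opening: 0.0644
```

>>> step_arm(moves=[[[0, 0, 0, 0], [0, 0, 0, 0]]], grip=0.254)

```text
t: 7.07
tool_pos: [0.5334, -0.0221, 0.0234]
tool_rot: [1.961, 2.454, 0.0]
contact_force: [0.8, 0.3, 3.5]
opening: 0.0638
```

>>> step_arm(moves=[[[0, 0, 0, 0], [0, 0, 0, 0]]], grip=0.261)

```text
t: 7.23
tool_pos: [0.5334, -0.0221, 0.0234]
tool_rot: [1.961, 2.454, 0.0]
contact_force: [-0.3, 0.3, 1.7]
opening: 0.0629
```

>>> step_arm(moves=[[[0, 0, 0, 0], [0, 0, 0, 0]]], grip=0.268)

```text
t: 7.4
tool_pos: [0.5334, -0.0222, 0.0234]
tool_rot: [1.961, 2.454, 0.0]
contact_force: [0.9, 0.2, 2.6]
opening: 0.0623
```

>>> step_arm(moves=[[[0, 0, 0, 0], [0, 0, 0, 0]]], grip=0.275)

```text
t: 7.57
tool_pos: [0.5334, -0.0222, 0.0234]
tool_rot: [1.961, 2.454, 0.0]
contact_force: [0.9, -0.1, 1.8]
opening: 0.0617
```

>>> step_arm(moves=[[[0, 0, 0, 0], [0, 0, 0, 0]]], grip=0.282)

```text
t: 7.73
tool_pos: [0.5334, -0.0222, 0.0235]
tool_rot: [1.961, 2.454, 0.0]
contact_force: [0.3, -0.9, 4.0]
opening: 0.0614
```

>>> step_arm(moves=[[[0, 0, 0, 0], [0, 0, 0, 0]]], grip=0.288)

```text
t: 7.9
tool_pos: [0.5334, -0.0222, 0.0235]
tool_rot: [1.961, 2.454, 0.0]
contact_force: [-0.5, -0.4, 3.9]
opening: 0.0608
```

>>> step_arm(moves=[[[0, 0, 0, 0], [0, 0, 0, 0]]], grip=0.294)

```text
t: 8.07
tool_pos: [0.5334, -0.0222, 0.0236]
tool_rot: [1.961, 2.454, 0.0]
contact_force: [-0.3, -0.9, 5.8]
opening: 0.0606
```

>>> step_arm(moves=[[[0, 0, 0, 0], [0, 0, 0, 0]]], grip=0.3)

```text
t: 8.23
tool_pos: [0.5334, -0.0222, 0.0237]
tool_rot: [1.961, 2.454, -0.0]
contact_force: [-2.1, 0.0, 5.3]
opening: 0.06
```

```bash
python3 st.py 30
```

```text
8.2333 0.06000179859959887 [ 0.5334 -0.0222  0.0237] [-2.13  0.03  5.27] [-0.009  0.076 -0.002]
```

>>> step_arm(moves=[[[0, 0, 0, 0], [0, 0, 0, 0]]], grip=0.306)

```text
t: 8.45
tool_pos: [0.5334, -0.0222, 0.0238]
tool_rot: [1.961, 2.454, -0.0]
contact_force: [-0.8, -1.0, 6.8]
opening: 0.0594
```

>>> step_arm(moves=[[[0, 0, 0, 0], [0, 0, 0, 0]]], grip=0.312)

```text
t: 8.62
tool_pos: [0.5334, -0.0223, 0.0239]
tool_rot: [1.961, 2.454, -0.0]
contact_force: [-1.6, -0.8, 7.2]
opening: 0.059
```

>>> step_arm(moves=[[[0, 0, 0, 0], [0, 0, 0, 0]]], grip=0.318)

```text
t: 8.78
tool_pos: [0.5334, -0.0223, 0.024]
tool_rot: [1.961, 2.454, -0.0]
contact_force: [-2.0, -0.6, 7.6]
opening: 0.0582
```

>>> step_arm(moves=[[[0, 0, 0, 0], [0, 0, 0, 0]]], grip=0.324)

```text
t: 8.95
tool_pos: [0.5335, -0.0224, 0.0241]
tool_rot: [1.961, 2.454, -0.0]
contact_force: [-2.7, -1.1, 8.2]
opening: 0.0579
```

>>> step_arm(moves=[[[0, 0, 0, 0], [0, 0, 0, 0]]], grip=0.33)

```text
t: 9.12
tool_pos: [0.5335, -0.0224, 0.0242]
tool_rot: [1.961, 2.454, -0.001]
contact_force: [-2.7, -1.6, 9.0]
opening: 0.0577
```

>>> step_arm(moves=[[[0, 0, 0, 0], [0, 0, 0, 0]]], grip=0.336)

```text
t: 9.28
tool_pos: [0.5333, -0.0222, 0.0235]
tool_rot: [1.961, 2.454, 0.0]
contact_force: [0.2, -0.6, 3.0]
opening: 0.0568
```

Clear give: force fell from 9 N to 3 N and the tool position snapped back. Hold briefly, then open.

>>> step_arm(moves=[[[0, 0, 0, 0], [0, 0, 0, 0]]], grip=0.336)

```text
t: 9.45
tool_pos: [0.5332, -0.0221, 0.0231]
tool_rot: [1.961, 2.454, 0.0]
contact_force: [1.2, -1.2, 3.4]
opening: 0.057
```

>>> step_arm(moves=[[[0, 0, 0, 0], [0, 0, 0, 0], [0, 0, 0, 0], [0, 0, 0, 0], [0, 0, 0, 0], [0, 0, 0, 0]]], grip=0)

```text
t: 9.95
tool_pos: [0.533, -0.022, 0.0231]
tool_rot: [-1.961, -2.454, 0.0]
contact_force: [-0.5, 0.1, 1.3]
opening: 0.0852
```

>>> step_arm(moves=[[[0, 0, 1, 0], [0, 0, 1.5, 0], [0, 0, 2, 0], [-0.5, -0.1, 2.5, 0], [-0.5, -0.1, 2, 0], [-0.5, -0.1, 2, 0], [-0.5, -0.1, 2, 0], [0, 0, 2, 0], [0, 0, 0, 0], [0, 0, 0, 0]]])

```text
t: 10.78
tool_pos: [0.5142, -0.0263, 0.1754]
tool_rot: [1.959, 2.451, 0.003]
contact_force: [-0.6, -0.3, 0.6]
opening: 0.0856
```

```bash
python3 look.py w4; python3 rect.py w4
```

```text
press [256. 243.] 0.8 [ 0.5922 -0.0036  0.    ]
nest [251. 252.] 0.79 [ 0.5937 -0.0094  0.02  ]
handle_lid_grip [283. 207.] 0.87 [0.5261 0.0063 0.05  ]
handle_back_grip [219. 201.] 0.88 [ 0.5333 -0.0517  0.05  ]
handle_back_grip [256. 243.] 0.24 [ 0.5671 -0.0097  0.05  ]
case_center [247. 266.] 0.84 [ 0.5939 -0.0123  0.05  ]
case_center [ 98. 235.] 0.56 [ 0.592  -0.1564  0.05  ]
lid_face [ 78. 214.] 0.95 [ 0.5746 -0.176   0.05  ]
lid_face [268. 268.] 0.83 [0.5916 0.0074 0.05  ]
11.1333 [ 0.51261058 -0.02596653  0.17203296] [-1.96014437e+00 -2.45248935e+00  1.60300150e-03] [-1.95699312e-01 -1.72726874e-01  1.92898180e+00  2.75001892e-05
  1.38760725e+00 -1.98873395e+00]
cam [ 0.439 -0.042  0.317] axis [ 0.29  0.06 -0.96]
plate [ 0.5558 -0.0153] [0.25836897 0.12969227] 77.32508850097656 [[0.6675999760627747, 0.0763000026345253], [0.6960999965667725, -0.0502999983727932], [0.4440000057220459, -0.10700000077486038], [0.4154999852180481, 0.019600000232458115]]
blue [ 0.536  -0.0498] [0.04641101 0.00983386] 77.00537872314453
blue [0.5229 0.0074] [0.04703326 0.01001433] 77.54175567626953
```

View pics/w4_r.png

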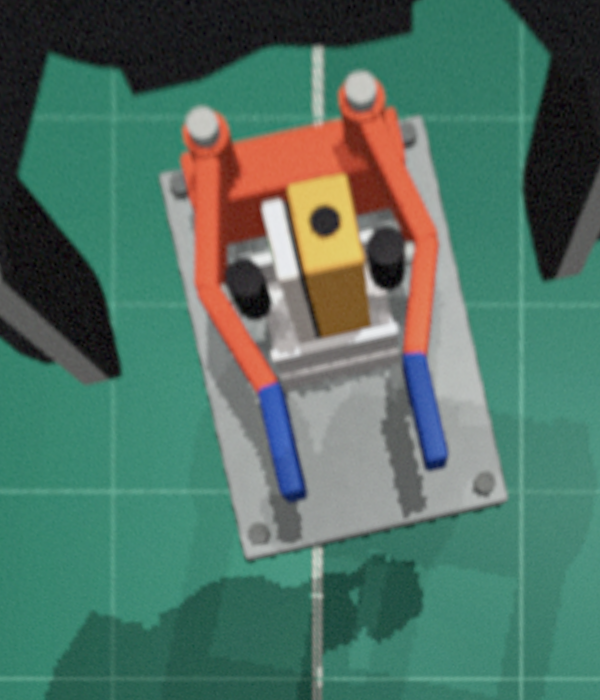

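Lid now sits flush against the shell (white strip at 282,240 next to amber at 330,230) and both handles are sprung open at their starting positions. Next I'll measure the top face of the case.

```bash
cat > top.py <<'E'
import sys
exec(open("rect.py").read().split("w=warp(.008)")[0])
w=warp(.08); hsv=cv2.cvtColor(w,cv2.COLOR_BGR2HSV)
m=cv2.inRange(hsv,(15,120,150),(35,255,255)); m=cv2.morphologyEx(m,cv2.MORPH_CLOSE,np.ones((35,35)));m=cv2.morphologyEx(m,cv2.MORPH_OPEN,np.ones((7,7)))
n,l,s,c=cv2.connectedComponentsWithStats(m)
for i in range(1,n):
    if s[i,4]>1500:
        p=np.argwhere(l==i)[:,::-1].astype(np.float32); r=cv2.minAreaRect(p); print("amber",W(r[0]).round(4),(np.array(r[1])/S).round(4),r[2])
E
python3 top.py w4; python3 top.py w1
```

```text
cam [ 0.439 -0.042  0.317] axis [ 0.29  0.06 -0.96]
amber [ 0.5959 -0.0128] [0.0345 0.0231] 78.11134338378906
cam [ 0.397 -0.009  0.464] axis [ 0.29  0.06 -0.96]
amber [ 0.5972 -0.0108] [0.0358 0.024 ] 78.11134338378906
```

>>> step_arm(moves=[[[1, 0.2, 0, -0.12], [1, 0.2, 0, -0.12], [1, 0.2, 0, -0.12], [1, 0.2, 0, -0.12], [1, 0.2, 0, -0.12], [1, 0.2, 0, -0.12], [0, 0, 0, -0.12], [0, 0, 0, -0.12], [0, 0, 0, -0.12], [0, 0, 0, -0.12]]])

```text
t: 11.97
tool_pos: [0.573, -0.014, 0.1725]
tool_rot: [-3.007, -0.909, 0.002]
contact_force: [-1.0, 0.8, 0.6]
opening: 0.0853
```

>>> step_arm(moves=[[[0, 0, 0, -0.12], [0, 0, 0, -0.12], [0, 0, 0, -0.12], [0, 0, 0, 0], [0, 0, 0, 0]]])

```text
t: 12.38
tool_pos: [0.573, -0.0141, 0.1727]
tool_rot: [-3.119, -0.37, 0.002]
contact_force: [-0.2, 0.1, 0.9]
opening: 0.0855
```

```bash
python3 look.py w5; python3 top.py w5
```

```text
press [282. 166.] 0.62 [ 0.6    -0.0012  0.    ]
nest [277. 176.] 0.59 [ 0.5955 -0.0079  0.02  ]
handle_lid_grip [208. 148.] 0.67 [0.5265 0.0092 0.05  ]
handle_back_grip [206. 212.] 0.72 [ 0.5358 -0.05    0.05  ]
case_center [252. 318.] 0.72 [ 0.6045 -0.1548  0.05  ]
case_center [281. 193.] 0.69 [ 0.5992 -0.0157  0.05  ]
lid_face [284. 163.] 0.9 [0.5941 0.0114 0.05  ]
lid_face [232. 331.] 0.65 [ 0.5878 -0.1751  0.05  ]
12.7333 [ 0.57321841 -0.0141099   0.17330209] [ 3.12017553e+00  3.66204384e-01 -9.97759321e-06] [-1.54378433e-01 -2.68593512e-02  1.79158592e+00 -2.26794950e-06
  1.37687206e+00 -3.88042202e-01]
cam [0.555 0.06  0.316] axis [ 0.07 -0.29 -0.96]
amber [ 0.5987 -0.0125] [0.0339 0.0232] 78.2317123413086
```

View pics/w5.png

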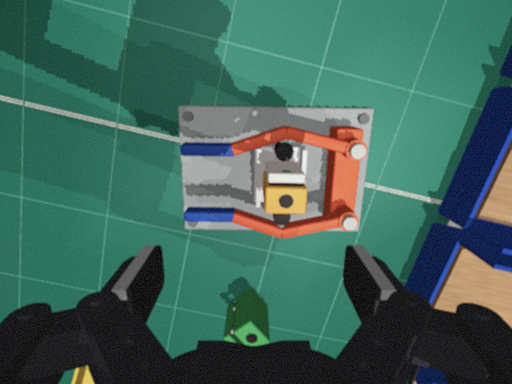

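The case is in the lower middle (285,195) with the lid shut. The green decoy at (250,325) is well outside the fingers' path. I'll half-close the jaws, align and descend.

>>> step_arm(moves=[[[1.2, 0.1, -1, -0.015], [1.2, 0.05, -1, 0], [0, 0, -1, 0], [0, 0, -1, 0], [0, 0, -1, 0], [0, 0, -1, 0], [0, 0, 0, 0], [0, 0, 0, 0]]], grip=0.44, squeeze=30)

```text
t: 13.4
tool_pos: [0.5963, -0.0125, 0.1122]
tool_rot: [-3.122, -0.342, 0.003]
contact_force: [0.8, 0.4, 0.5]
opening: 0.0479
```

>>> step_arm(moves=[[[0, 0, -1, 0], [0, 0, -1, 0], [0, 0, -1, 0], [0, 0, -1, 0], [0, 0, -1, 0], [0, 0, -1, 0], [0, 0, -0.5, 0], [0, 0, 0, 0], [0, 0, 0, 0]]])

```text
t: 14.15
tool_pos: [0.597, -0.0126, 0.0478]
tool_rot: [-3.123, -0.342, 0.001]
contact_force: [-0.1, -1.0, 0.0]
opening: 0.0477
```

```bash
python3 look.py w6; python3 top.py w6
```

```text
press [257. 207.] 0.75 [ 0.5986 -0.0063  0.    ]
handle_lid_grip [116. 184.] 0.6 [0.525  0.0078 0.05  ]
handle_back_grip [133. 293.] 0.67 [ 0.5395 -0.051   0.05  ]
case_center [257. 251.] 0.56 [ 0.5989 -0.0127  0.05  ]
lid_face [257. 211.] 0.61 [0.5941 0.009  0.05  ]
14.5 [ 0.59757962 -0.01265726  0.04888413] [3.12270303e+00 3.41679590e-01 1.48509970e-03] [-1.45635819e-01  1.67491666e-01  1.81171048e+00 -6.18758595e-06
  1.16141201e+00 -3.63602047e-01]
cam [0.58  0.061 0.192] axis [ 0.06 -0.29 -0.96]
amber [ 0.5995 -0.0129] [0.0334 0.023 ] 78.05582427978516
```

View pics/w6.png

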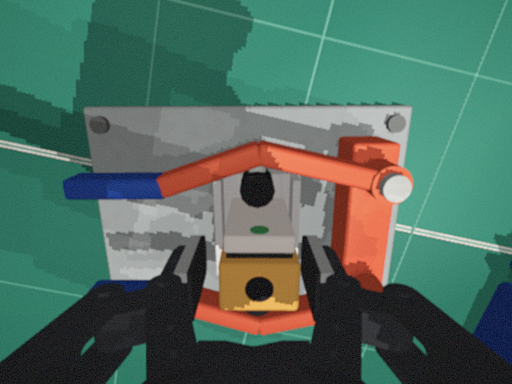

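The fingers straddle the case (jaw faces at columns 205 and 303, case 220–300); a small nudge along x, then grip and lift.

>>> step_arm(moves=[[[0.2, 0.05, 0, 0], [0, 0, 0, 0]]])

```text
t: 14.67
tool_pos: [0.5996, -0.0121, 0.0486]
tool_rot: [3.123, 0.342, 0.001]
contact_force: [0.0, -0.1, -0.2]
opening: 0.048
```

>>> step_arm(moves=[[[0, 0, 0, 0], [0, 0, 0, 0], [0, 0, 0, 0], [0, 0, 0, 0], [0, 0, 0, 0], [0, 0, 0, 0]]], grip=0.8)

```text
t: 15.17
tool_pos: [0.5995, -0.0121, 0.0485]
tool_rot: [3.123, 0.342, 0.001]
contact_force: [1.5, 1.1, 1.1]
opening: 0.0335
```

>>> step_arm(moves=[[[0, 0, 0.5, 0], [0, 0, 1, 0], [0, 0, 1, 0], [0, 0, 1.5, 0], [0, 0, 2, 0], [0, 0, 2, 0], [0, 0, 2, 0], [0, 0, 2, 0], [0, 0, 0, 0]]])

```text
t: 15.92
tool_pos: [0.6022, -0.0125, 0.1749]
tool_rot: [3.12, 0.342, 0.015]
contact_force: [1.2, -0.4, 0.3]
opening: 0.0336
```

>>> step_arm(moves=[[[-1, 3.6, 0, 0], [-1, 3.6, 0, 0], [-1, 3.6, 0, 0], [-1, 3.6, 0, 0], [-1, 3.6, 0, 0], [-1, 3.6, 0, 0], [-1, 3.6, 0, 0], [-1, 3.6, 0, 0], [-1, 3.6, 0, 0], [-1, 3.6, 0, 0]]])

```text
t: 16.75
tool_pos: [0.498, 0.3494, 0.1676]
tool_rot: [3.123, 0.342, -0.001]
contact_force: [0.6, -0.1, -0.7]
opening: 0.0338
```

>>> step_arm(moves=[[[0, 0, 0, 0], [0, 0, 0, 0], [0, 0, 0, 0]]])

```text
t: 17.0
tool_pos: [0.4989, 0.3475, 0.1675]
tool_rot: [3.122, 0.342, -0.001]
contact_force: [-0.4, -0.1, -0.5]
opening: 0.0337
```

```bash
python3 - <<'E'
from h import *
for c in ["wrist","top"]:
    im=viewer.get_image(c)
    cv2.imwrite(f"pics/{c}7.png",im)
    for d in nets.masks_of(c,"blue_tray")[:2]:print(c,d["box"],d["confidence"],ray(c,[(d["box"][0]+d["box"][2])/2,(d["box"][1]+d["box"][3])/2],.03))
    for d in nets.pinpoint(c,"blue_tray")[:2]:print(c,d["at"],d["confidence"],ray(c,d["at"],0))
o=readout.get_obs();print(o["t"],o["tool_pos"],o["opening"],o["contact_force"])
E
```

```text
wrist [182.3, 103.1, 346.0, 255.5] 0.56 [0.50866479 0.3498239  0.03      ]
wrist [258.5, 177.0] 0.66 [0.50534385 0.34331787 0.        ]
top [391.7, 271.6, 426.7, 307.8] 0.71 [ 0.27113007 -0.39168394  0.03      ]
top [103.7, 169.6, 152.1, 233.8] 0.64 [0.50168182 0.32752254 0.03      ]
top [122.8, 202.9] 0.91 [0.50322599 0.34981218 0.        ]
17.3 [0.49968589 0.34689977 0.16829628] 0.03334158382560955 [ 1.14371476 -0.40012933 -1.29262191]
```

View pics/wrist7.png

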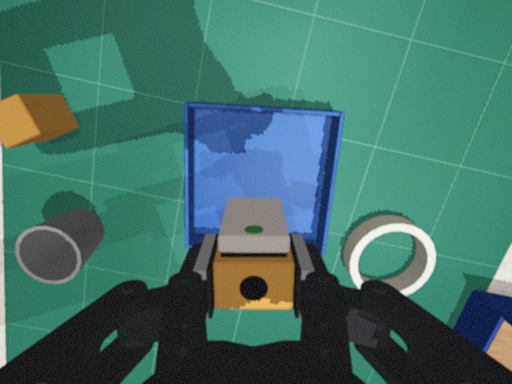

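The case with the closed lid is held squarely above the tray (tray spans 183–345, 103–255), with cup and tape clear. Lowering.

>>> step_arm(moves=[[[0, 0, -2, 0], [0, 0, -2, 0], [0, 0, -2, 0], [0, 0, -2, 0], [0, 0, -2, 0], [0, 0, -1.5, 0], [0, 0, -1, 0], [0, 0, -0.6, 0], [0, 0, -0.2, 0], [0, 0, 0, 0]]])

```text
t: 18.13
tool_pos: [0.4995, 0.3478, 0.0355]
tool_rot: [-3.123, -0.341, -0.0]
contact_force: [0.0, -0.7, -0.4]
opening: 0.034
```

>>> step_arm(moves=[[[0, 0, -0.1, 0], [0, 0, 0, 0], [0, 0, 0, 0]]])

```text
t: 18.38
tool_pos: [0.4999, 0.3483, 0.0354]
tool_rot: [-3.122, -0.342, -0.003]
contact_force: [0.2, -0.6, -1.9]
opening: 0.0336
```

>>> step_arm(moves=[[[0, 0, -0.15, 0], [0, 0, 0, 0], [0, 0, 0, 0]]])

```text
t: 18.63
tool_pos: [0.4992, 0.3479, 0.0329]
tool_rot: [-3.123, -0.342, -0.0]
contact_force: [-0.6, 0.7, -2.0]
opening: 0.0335
```

>>> step_arm(moves=[[[0, 0, -0.1, 0], [0, 0, 0, 0], [0, 0, 0, 0]]])

```text
t: 18.88
tool_pos: [0.4994, 0.348, 0.0325]
tool_rot: [-3.123, -0.342, -0.0]
contact_force: [-2.0, -0.4, 4.4]
opening: 0.034
```

Contact with the floor felt. Release and retreat.

>>> step_arm(moves=[[[0, 0, 0, 0], [0, 0, 0, 0], [0, 0, 0, 0], [0, 0, 0, 0], [0, 0, 0, 0]]], grip=0.42)

```text
t: 19.3
tool_pos: [0.4992, 0.3478, 0.0316]
tool_rot: [3.123, 0.342, -0.0]
contact_force: [0.2, -0.4, 0.1]
opening: 0.0497
```

>>> step_arm(moves=[[[0, 0, 0.5, 0], [0, 0, 1, 0], [0, 0, 1.5, 0], [0, 0, 2, 0], [0, 0, 2.5, 0], [0, 0, 2.5, 0], [0, 0, 2.5, 0], [0, 0, 2.5, 0], [0, 0, 2, 0], [0, 0, 0, 0]]])

```text
t: 20.13
tool_pos: [0.5019, 0.3494, 0.2093]
tool_rot: [-3.119, -0.341, -0.016]
contact_force: [0.6, 1.4, 2.1]
opening: 0.0496
```

>>> step_arm(moves=[[[-0.5, 1, 1, 0], [-0.5, 1, 1, 0], [-0.5, 1, 1, 0], [-0.5, 1, 1, 0], [0, 0, 0, 0], [0, 0, 0, 0], [0, 0, 0, 0]]])

```text
t: 20.72
tool_pos: [0.4789, 0.388, 0.2411]
tool_rot: [3.122, 0.343, -0.001]
contact_force: [0.3, -0.4, 0.4]
opening: 0.0496
```

```bash
python3 - <<'E'
from h import *
o=readout.get_obs();print(o["t"],o["tool_pos"],o["opening"],o["contact_force"])
a=viewer.get_image("wrist"); b=viewer.get_image("side"); c=viewer.get_image("top")
for cm in ["wrist","top"]:
    for d in nets.pinpoint(cm,"case_center")[:3]: print(cm,d["at"],d["confidence"],ray(cm,d["at"],.034))
for n in ["handle_lid_grip","handle_back_grip"]:
    print(n,[(d["at"],round(d["confidence"],2),ray("top",d["at"],.05).round(3)) for d in nets.pinpoint("top",n)[:2]])
bb=cv2.resize(b[90:200,110:345],(800,375)); 
cv2.imwrite("pics/end.png",np.vstack([np.hstack([cv2.resize(a,(400,225)),cv2.resize(c[80:310,60:430],(400,225))]),bb]))
E
```

```text
20.7167 [0.47886035 0.38796358 0.24112975] 0.04959592059001292 [ 0.33087146 -0.35291699  0.37021536]
wrist [264.0, 200.8] 0.87 [0.50044805 0.3469812  0.034     ]
top [119.7, 200.2] 0.71 [0.50515966 0.34775379 0.034     ]
top [123.6, 202.3] 0.64 [0.49956744 0.33741076 0.034     ]
top [314.9, 161.5] 0.57 [ 0.60479809 -0.16237656  0.034     ]
handle_lid_grip [([250.6, 190.4], 0.61, array([0.526, 0.008, 0.05 ]))]
handle_back_grip [([273.2, 185.8], 0.55, array([ 0.537, -0.051,  0.05 ]))]
```

View pics/end.png

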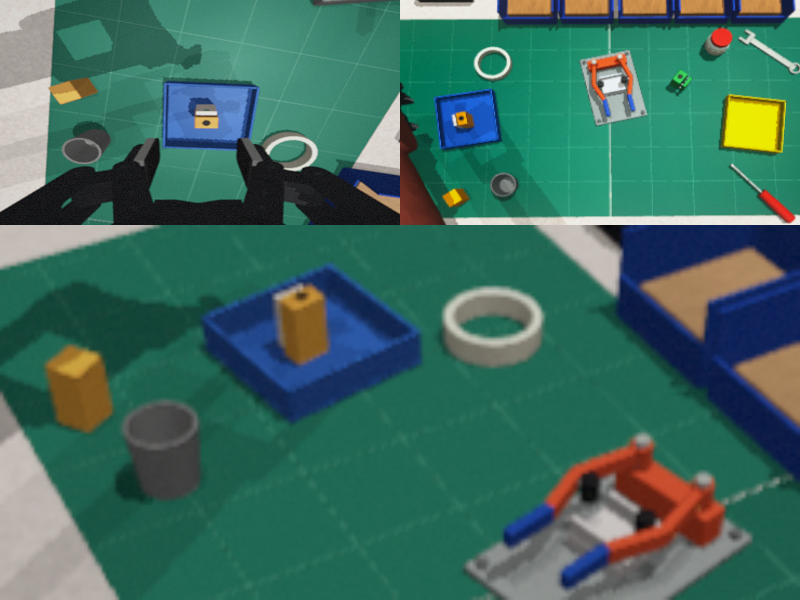

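The case stands upright in the middle of the blue tray with its lid shut, the handles are open, and nothing else has moved. Handing in.

```bash
python3 -c "
from station import ctrl
print(ctrl.finish_job())"
```

```text
the job is handed in; nothing more can be done
None
```

The lid is clicked home and the case stands upright in the blue tray. I handed the job in after about 21 s of the 58 s; `finish_job` gives no verdict.

- **Click:** I closed the handles in steps of about 0.5 mm. At about 57 mm spread the force on the tool dropped from 9.0 N to 3.0 N. I stopped there, held briefly and let the handles spring open. The pictures afterwards show the lid flush against the shell; I could not read its travel directly.
- **Placing:** I took the case by its faces across x, lifted it and lowered it into the tray until it touched the floor.
- **Last checks:** The wrist camera puts the case at about (0.500, 0.347), within a few mm of the tray's centre. Both handles are back at their starting positions, the bystanders look unmoved, and the gripper is clear above.
- **Disagreements:** Camera estimates of the press and case differed by 2 to 5 mm between views. I settled this from close up before each grasp. The networks also sometimes named the green decoy or the yellow tray instead; I discarded those reports by position and colour.

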